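# Put the clarinet tray away under the low rack

### The arm

A 6-joint arm with a two-finger parallel gripper is mounted at the origin on the work surface. World frame = base frame: x ahead of the robot, y to its left, z up, the work surface at z = 0. Lengths are in m, angles in rad, forces in N, time in s.
With the tool pointing down it reaches from about 0.25 to 0.8 m from the base axis. Payload 8.5 kg.
Tool frame: the origin (TCP) lies between the finger pads; the fingertips stand 11 mm ahead of it and the grasp point (between the pads) lies 8 mm behind it (bot.nose_length is the z of the fingertips in the tool frame, in m); z points along the fingers, y is the line along which they close (so a half turn about z gives the same grasp; the last joint's range is limited). The gripper opens to 85 mm and grips with 20 to 120 N. Pads are 22 mm wide; open, the fingers measure 114 mm over their backs; the gripper's body (76 mm by 85 mm) begins 54 mm behind the grasp point. The pads swing forward as they close: fully open they stand 13 mm farther back than shut.
Start: joints at [1.215, 0.238, -0.013, 1.319, 0, 1.571], TCP at [0.183, 0.492, 0.242] pointing down, gripper open.
Joint ranges: [-2.66, 2.66], [-1.03, 1.9], [-1.14, 1.46], [-1.82, 2.27], [-1.45, 1.34], [-3.14, 3.14]. Speed limits (rad/s): [2.22, 2.22, 2.79, 3.14, 3.14, 3.14].

### API

Orientations are given as a unit quaternion [w, x, y, z].
In Python, from station import bot, inverse_kinematics, cams, telemetry gives the robot as it stands. Calls block until the motion is done:
- bot.goto(position, orientation): joint-space move of the TCP to a pose.
- bot.move_l(position, rot=None, max_speed=0.15, contact_N=None): straight line of the TCP; rot=None keeps the orientation; max_speed is the mean speed in m/s. With contact_N (N) it stops when the force on the tool has changed by that much, and returns True; else False.
- bot.move_j(angles): joint-space move.
- bot.let_go() and bot.close(f_grip=None): open the fingers fully, or close them until they stop; f_grip is the grip in N (None keeps the last).
- bot.sleep(seconds).
- inverse_kinematics(position, orientation): joint angles nearest the present ones, or None.
- cams.read_camera(name): name is "scene" or "top" or "wrist"; returns the picture (384x512x3 uint8, red, green, blue); there is no depth.
- cams.camera_info(name): a dict with "mtx" (3x3 intrinsics, pixels), "k1" (the pictures are not rectified: a ray, as slopes to the right and down, at radius r is drawn at 1 + k1 r^2 times it, then the intrinsics apply), "pose" (4x4, takes a point from camera to world coordinates). Camera axes: x right, y down, z forward; pixel columns grow to the right and rows downward; lengths in m; the calibration is good to about 2 mm. A picture is of the moment at which its call begins: read the wrist's pose just before it. camera_info takes no time and is no camera call; for the wrist camera it gives the pose at the moment of the call.
A pose or a line that the arm cannot do raises bot.IKError and nothing moves.
- bot.hand_in(): hands the job in; it is judged then, once.
Readings, each from a call of its own:
- telemetry.current_time_s(): time.
- telemetry.current_joints(): joint angles.
- telemetry.current_qvel(): joint speeds.
- telemetry.current_joint_efforts(): joint torques, N m.
- telemetry.current_position(): TCP position.
- telemetry.current_eef_rot(): TCP orientation.
- telemetry.current_ft_force(): force on the tool from outside, world axes, zero at the start.
- telemetry.current_ft_torque(): the same for the moment, N m.
- telemetry.current_grip_width(): finger opening in m.
- telemetry.current_grasp_force(): force on a finger pad.
Only numpy, scipy, OpenCV 4.12 (cv2) and the standard library are available. Lean on these libraries where they do the work, as an engineer would, in place of code of your own. Each camera call takes 0.05 s, during which the arm holds its last target. There are 200 camera calls.

### The job

Put the wooden tray with the clarinet joint away: slide it nose first into the lane of the low rack and push it home under the roof until the red-tipped pin of the depth stop is pressed in as far as the stop lets it. Stop gently when you feel it: the depth stop is only held by friction and must not be forced back from its setting. The clarinet joint must stay lying in its cradle in the tray, and everything else on the bench stays where it is.

Things in the scene. Friction and masses are not known exactly. Their poses are not given: they have to be found in the camera images.
- tray: Open wooden tray, 200 x 98 mm, 34 mm high: end walls 8 mm thick, side walls 6, floor 8; 0.3 to 0.6 kg. Origin: centre of its underside; x along its length to the nose (the end that goes in first), z up. The first 40 mm inside the rear wall (x = -100 to -92 mm) are empty, so a finger fits there; two brass dowels from x = -35 to +90 mm form the cradle.
- tray_nose (a point): Middle of the outer face of the tray's nose, 20 mm over its underside. The clarinet lies towards the nose, the empty part of the tray is at the rear.
- clarinet: Black clarinet joint with silver rings and a cork end, a round bar of 28 mm diameter and 130 mm length. Origin: middle of its length on its axis; x along its axis. It lies loose in the tray's cradle, about x = +27 mm, y = 0, z = 26 mm in the tray's frame; its top is 41 mm over the bench.
- rack: Fixed low rack: a straight lane under a plywood roof. Origin: on the bench at its centre; x along the lane, inwards (mouth at -x), z up. Side rails 30 mm high leave a lane 104 mm wide, x = -115 to +115 mm; flared lead-in strips, 22 mm high, widen the mouth from x = -115 to -148 mm. The tray slides on the bench itself. A box and a brass pot on the roof reach 112 mm.
- roof_front (a point): Middle of the roof's yellow front edge, at its underside, 78 mm over the bench, over x = -115 mm of the rack. The roof is 140 mm wide, 230 mm deep and 12 mm thick (top 90 mm over the bench). When the tray is home its rear end lies 15 to 40 mm inside this edge, different every time, as the depth stop happens to be set.
- stop_pin (a joint): Spring pin of the depth stop in the middle of the far end of the lane, 10 mm in diameter and 20 mm over the bench, pushed in along the lane by the tray's nose; its red tail comes out behind the stop bar. Value in m: 0 = fully out, about 0.010 = flush with the stop bar, when the tray's nose meets the bar. Pressing it takes under 1 N and it does not push the loaded tray back.
- depth_stop (a joint): How far the aluminium stop bar (92 mm wide, 38 mm high, across the far end of the lane, partly under the roof) has been forced back from its setting, in m: 0 at the start. It slips at a push of about 40 N.
- stand: Upright black clarinet joint, 28 mm in diameter, on a round wooden foot 90 mm wide; 218 mm high in all. Origin: centre of the underside. A bystander.
- oil: Amber oil bottle with a red cap, 44 mm wide, 105 mm high, origin under its centre. A bystander.
- grease: Jar of cork grease with a blue lid, 60 mm wide, 45 mm high, origin under its centre. A bystander.
- screwdriver: Screwdriver with a blue handle, 170 mm long, lying along its x. A bystander.
- brush: Brush, 170 mm long, lying along its x. A bystander.
- lens: Black eye loupe, 52 mm wide, 30 mm high, origin under its centre. A bystander.
- mug: Blue mug holding pens, 72 mm wide, 155 mm high with the pens, origin under its centre. A bystander.
Mind the look-alikes: they are no part of the job. Of the things that look like the tray, take the one that is farthest from the robot's base at the start.

How it is judged:
At the end, for the whole second after the job is handed in: Tray nose inwards, flat, at rest and wholly under the roof in the lane (8 mm, 0.08 rad), its nose holding the stop pin pressed in by over 7 of its 10 mm; depth stop within 4 mm of its setting; clarinet joint lying in the cradle (8 mm sideways, 6 mm in height, 0.15 rad) (value of joint stop_pin above 0.007 m and x of tray in the frame of rack above -0.004 m and x of tray_nose in the frame of rack above 0.08 m and y of tray in the frame of rack between -0.008 and 0.008 m and angle between the x axis of tray and the x axis of rack, either way round below 0.08 rad and angle between tray's own z axis and vertical below 0.05 rad and z of clarinet in the frame of tray between 0.02 and 0.032 m and y of clarinet in the frame of tray between -0.008 and 0.008 m and angle between the x axis of clarinet and the x axis of tray, either way round below 0.15 rad and linear speed of tray below 0.01 m/s and value of joint depth_stop below 0.004 m); the robot touches nothing.
It fails at once if the depth stop was forced back by 4 mm or more (value of joint depth_stop above 0.004 m).
It fails at once if the clarinet joint left its cradle (z of clarinet in the frame of tray above 0.045 m or y of clarinet in the frame of tray above 0.025 m or y of clarinet in the frame of tray below -0.025 m).
It fails at once if a bystander was moved by more than 30 mm (distance of any of stand, oil, grease, screwdriver, brush, lens, mug from where it was at the start of the episode above 0.03 m).
It also fails if it takes over 54 s, if anything falls off the work surface, if the arm or the gripper's body presses on something with over 40 N, if the wrist force passes 120 N, or if a joint passes its speed limit or range.

## Working session

There is one attempt and no reset: what is moved stays moved. The work goes in short steps, each a Python script; the robot and the scene stay as the last script left them, time stands still between calls to the robot, and variables do not carry over. Pictures are saved under pics/ and viewed, at most 12 in all, crops included, and the job is handed in when it is done.

```bash
ls; mkdir -p pics; python3 - <<'E'
from station import cams,telemetry
import cv2
for n in("top","scene"):
    im=cams.read_camera(n); cv2.imwrite(f"pics/{n}0.png",cv2.resize(im[:,:,::-1],(800,600),interpolation=cv2.INTER_CUBIC))
    i=cams.camera_info(n); print(n,i["mtx"].tolist(),i["k1"],i["pose"].round(4).tolist())
i=cams.camera_info("wrist");print(i["mtx"].tolist(),i["k1"],i["pose"].round(4).tolist(),telemetry.current_eef_rot(),telemetry.current_time_s())
E
```

```text
pics
top [[441.3799154346655, 0.0, 250.7149323992753], [0.0, 441.3799154346655, 193.31872224969496], [0.0, 0.0, 1.0]] -0.10732249844669037 [[0.0018, -0.9842, 0.1769, 0.2974], [-0.9998, 0.0017, 0.0196, 0.0257], [-0.0195, -0.1769, -0.984, 1.3956], [0.0, 0.0, 0.0, 1.0]]
scene [[424.50360274403096, 0.0, 256.45127908873496], [0.0, 424.50360274403096, 195.03146237327474], [0.0, 0.0, 1.0]] -0.07565034718703367 [[-0.8587, 0.3379, -0.3853, 1.018], [0.5121, 0.5931, -0.6213, 0.8362], [0.0186, -0.7308, -0.6823, 0.9717], [0.0, 0.0, 0.0, 1.0]]
[[282.35438288731575, 0.0, 256.94699149767797], [0.0, 282.35438288731575, 193.11566106081057], [0.0, 0.0, 1.0]] -0.06041536971292604 [[0.3487, 0.905, 0.2439, 0.1225], [0.9372, -0.3363, -0.0919, 0.5148], [-0.0012, 0.2606, -0.9654, 0.3719], [0.0, 0.0, 0.0, 1.0]] [-1.14416280e-04  1.76946752e-01  9.84220225e-01 -6.18916359e-04] 0.1
```

View pics/top0.png

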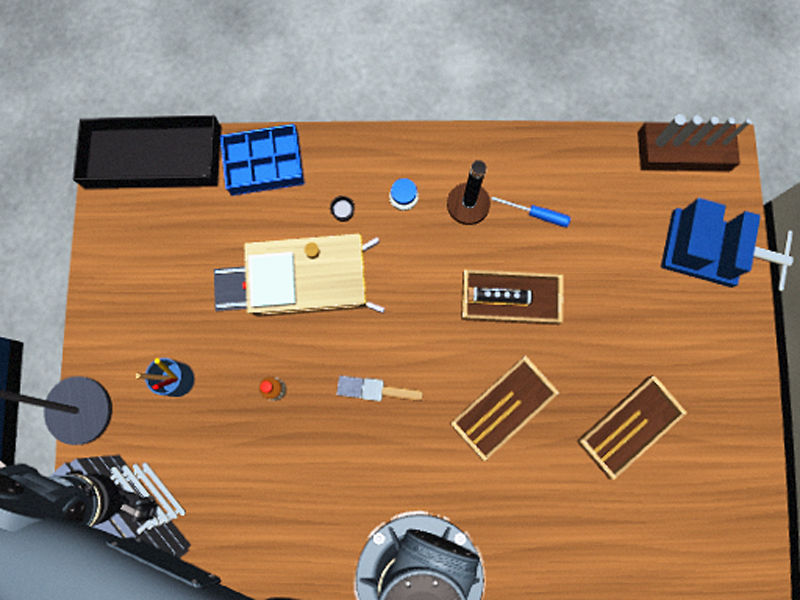

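View pics/scene0.png

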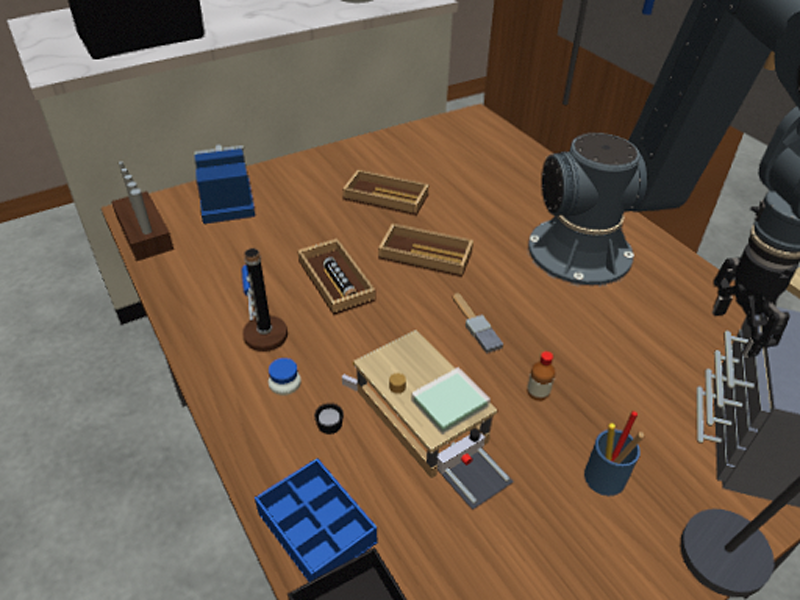

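Three trays look alike, in the 800x600 top view: one at (512,296) with the clarinet, and empty ones at (505,408) and (633,427). The first is the only one holding the clarinet and is the farthest from the base at (420,560). Its clarinet end, the nose, points left towards the rack mouth at about (370,275). Next I compute rough positions, confirm with a crop, and take wrist views.

```bash
cat > h.py <<'E'
import numpy as np,cv2
from station import bot,inverse_kinematics,cams,telemetry
from scipy.spatial.transform import Rotation as R
def rays(info,px):
    K=info["mtx"];T=info["pose"]
    d=(np.atleast_2d(px)-K[:2,2])/[K[0,0],K[1,1]]
    u=d.copy()
    for _ in range(20): u=d/(1+info["k1"]*(u**2).sum(1,keepdims=True))
    return T[:3,3],np.c_[u,np.ones(len(u))]@T[:3,:3].T
def at_z(info,px,z):
    o,d=rays(info,px); z=np.broadcast_to(z,len(d)); return o+d*((z-o[2])/d[:,2])[:,None]
def tri(infos,pxs):
    # one point per view; returns the point and the rms ray distance
    A=np.zeros((3,3));b=np.zeros(3);L=[]
    for i,p in zip(infos,pxs):
        o,d=rays(i,p);d=d[0]/np.linalg.norm(d[0]);P=np.eye(3)-np.outer(d,d);A+=P;b+=P@o;L.append((o,P))
    x=np.linalg.solve(A,b);return x,max(np.linalg.norm(P@(x-o)) for o,P in L)
def quat(z,y):
    z=np.array(z,float);z/=np.linalg.norm(z);y=np.array(y,float);y-=z*(y@z);y/=np.linalg.norm(y)
    q=R.from_matrix(np.c_[np.cross(y,z),y,z]).as_quat();return q[[3,0,1,2]]
E
python3 - <<'E'
from h import *
t=cams.camera_info("top");s=512/800
for n,p,z in [("trayA",(512,296),.034),("trayB",(505,408),.034),("trayC",(633,427),.034),("rack roof frontL",(362,235),.09),("frontR",(367,306),.09),("backR",(248,314),.09),("stand",(470,203),0),("brush",(380,388),.01)]:
    print(n,at_z(t,np.array(p)*s,z)[0].round(3), np.linalg.norm(at_z(t,np.array(p)*s,z)[0][:2]).round(3))
im=cams.read_camera("top")[150:270,260:450,::-1];cv2.imwrite("pics/crop1.png",cv2.resize(im,None,fx=4,fy=4,interpolation=cv2.INTER_CUBIC))
print(telemetry.current_time_s())
for xy in [(.45,-.12),(.45,-.25),(.45,.0),(.45,.12)]:
  for y in [(0,1,0),(1,0,0),(0,-1,0),(-1,0,0)]:
    q=inverse_kinematics([*xy,.30],quat((0,0,-1),y));print(xy,y,None if q is None else q.round(2))
E
```

```text
trayA [ 0.554 -0.189  0.034] 0.586
trayB [ 0.331 -0.169  0.034] 0.372
trayC [ 0.292 -0.421  0.034] 0.513
rack roof frontL [0.666 0.11  0.09 ] 0.675
frontR [0.525 0.099 0.09 ] 0.534
backR [0.509 0.33  0.09 ] 0.607
stand [ 0.761 -0.112  0.   ] 0.769
brush [0.372 0.076 0.01 ] 0.38
0.15
(0.45, -0.12) (0, 1, 0) [-0.26  0.12 -0.01  1.44  0.   -0.26]
(0.45, -0.12) (1, 0, 0) [-0.26  0.12 -0.01  1.44  0.    1.31]
(0.45, -0.12) (0, -1, 0) [-0.26  0.12 -0.01  1.44  0.    2.88]
(0.45, -0.12) (-1, 0, 0) [-0.26  0.12 -0.01  1.44  0.   -1.83]
(0.45, -0.25) (0, 1, 0) [-0.51  0.21  0.09  1.46  0.   -0.51]
(0.45, -0.25) (1, 0, 0) [-0.51  0.21  0.09  1.46  0.    1.06]
(0.45, -0.25) (0, -1, 0) [-0.51  0.21  0.09  1.46  0.    2.63]
(0.45, -0.25) (-1, 0, 0) [-0.51  0.21  0.09  1.46  0.   -2.08]
(0.45, 0.0) (0, 1, 0) [ 0.    0.09 -0.04  1.43  0.    0.  ]
(0.45, 0.0) (1, 0, 0) [ 0.    0.09 -0.04  1.43  0.    1.57]
(0.45, 0.0) (0, -1, 0) [ 0.    0.09 -0.04  1.43  0.   -3.14]
(0.45, 0.0) (-1, 0, 0) [ 0.    0.09 -0.04  1.43  0.   -1.57]
(0.45, 0.12) (0, 1, 0) [ 0.26  0.12 -0.01  1.44  0.    0.26]
(0.45, 0.12) (1, 0, 0) [ 0.26  0.12 -0.01  1.44  0.    1.83]
(0.45, 0.12) (0, -1, 0) [ 0.26  0.12 -0.01  1.44  0.   -2.88]
(0.45, 0.12) (-1, 0, 0) [ 0.26  0.12 -0.01  1.44  0.   -1.31]
```

View pics/crop1.png

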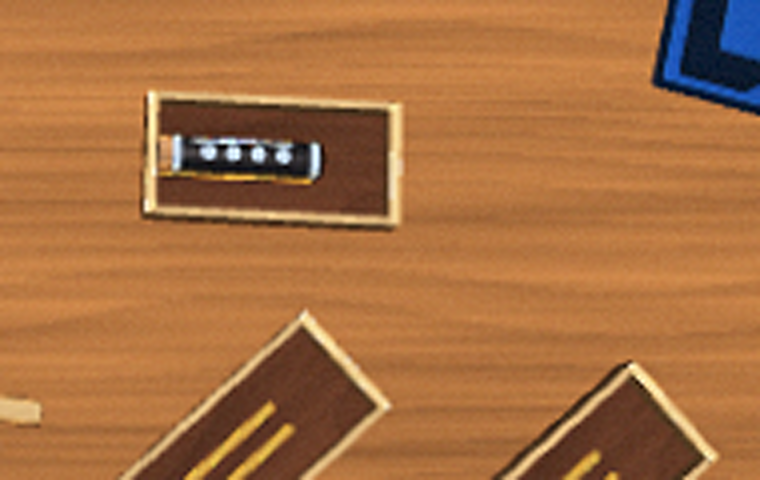

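The crop confirms it. The clarinet tray is at crop (275,158) with its nose at the left end (150,155) and its empty rear at the right (395,165). Its base distance is 0.586 m, against 0.513 m and 0.372 m for the other two. Now two wrist views.

```bash
python3 - <<'E'
from h import *
import pickle
D=quat((0,0,-1),(0,1,0));V=[]
for k,p in enumerate([(.5,.03,.25),(.5,-.15,.25)]):
    bot.goto(p,D);bot.sleep(.2);i=cams.camera_info("wrist");im=cams.read_camera("wrist");V.append((i,im))
    cv2.imwrite(f"pics/w{k}.png",cv2.resize(im[:,:,::-1],(800,600),interpolation=cv2.INTER_CUBIC))
pickle.dump(V,open("V.pkl","wb"));print(telemetry.current_time_s())
E
```

```text
3.4167
```

View pics/w0.png

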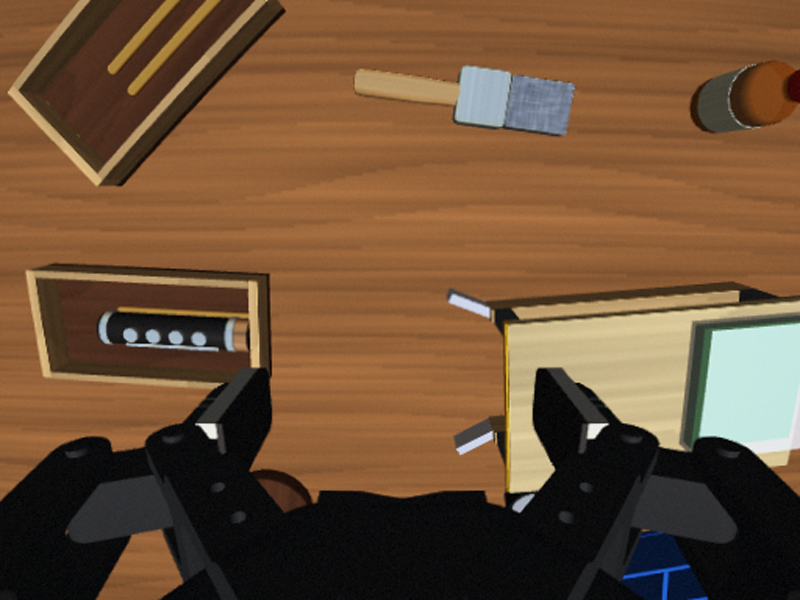

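View pics/w1.png

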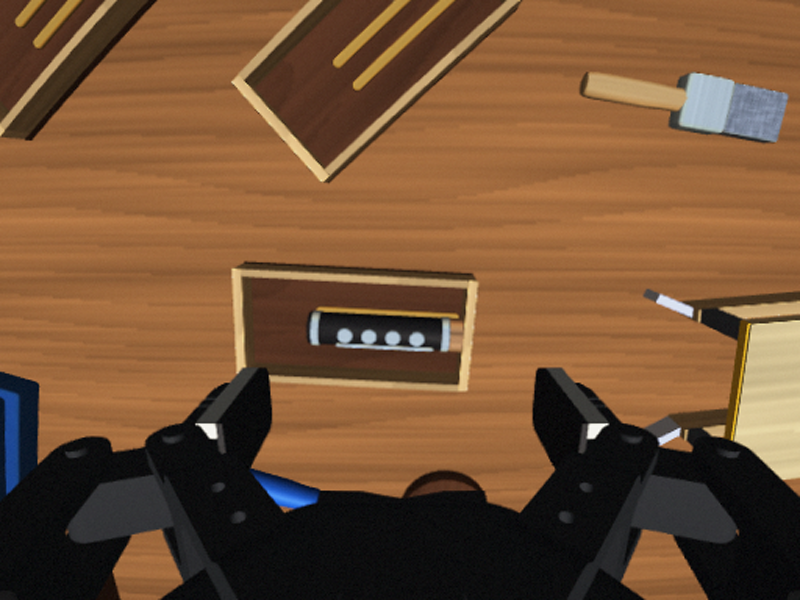

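The wrist views show the tray rim in w1 at rear-near (233,269), nose-near (477,280), nose-far (467,390), and in w0 at rear-near (27,271), rear-far (42,376), nose-near (269,282). The roof's yellow front edge runs (505,322)-(509,492) in w0, and the lead-in tips are at (449,292) and (457,449). I'll triangulate, cross-checking with the top view.

```bash
python3 - <<'E'
from h import *
import pickle
V=pickle.load(open("V.pkl","rb"));i0,i1=V[0][0],V[1][0];s=.64;t=cams.camera_info("top")
f=lambda a:np.array(a)*s
for n,a,b in [("rear near",(27,271),(233,269)),("nose near",(269,282),(477,280)),("rear far",(42,376),(237,381)),("roof near",(505,322),(747,320)),
  ("leadtip near",(449,292),(647,291)),("brush tip",(355,70),(582,73))]:
    x,e=tri([i0,i1],[f(a),f(b)]);print(n,x.round(4),round(e,4))
print("tray rim z=.034",at_z(i1,f([(233,269),(477,280),(467,390)]),.034).round(4).tolist(),at_z(i0,f([(27,271),(269,282),(42,376)]),.034).round(4).tolist())
print("roof z=.09",at_z(i0,f([(508,322),(511,492)]),.09).round(4).tolist(), "z.078",at_z(i0,f([(504,322),(508,492)]),.078).round(4).tolist())
print("tips .022",at_z(i0,f([(449,292),(457,449)]),.022).round(4).tolist())
# top view tray corners from crop (x/4+260,y/4+150)
c=np.array([(400,102),(150,92),(146,216),(396,228)])/4+[260,150]
print("top",at_z(t,c,.034).round(4).tolist())
print("top roof",at_z(t,f([(360,235),(367,306),(248,314),(245,243)]),.09).round(4).tolist())
# enlarged crops
g=lambda im,r:cv2.resize(im[r[0]:r[1],r[2]:r[3],::-1],None,fx=5,fy=5,interpolation=cv2.INTER_CUBIC)
a=g(V[0][1],(176,330,278,350));b=g(V[1][1],(160,260,400,470))
c=np.zeros((770,800,3),np.uint8);c[:a.shape[0],:a.shape[1]]=a;c[:500,400:750]=b
cv2.imwrite("pics/crop2.png",c[:600])
E
```

```text
rear near [ 0.5029 -0.2854  0.0314] 0.0002
nose near [ 0.5172 -0.0839  0.0096] 0.0008
rear far [ 0.5986 -0.2901  0.0354] 0.0011
roof near [0.5293 0.1033 0.0854] 0.0005
leadtip near [0.5284 0.0726 0.001 ] 0.0005
brush tip [ 0.3489 -0.006   0.0047] 0.0003
tray rim z=.034 [[0.5022, -0.2844, 0.034], [0.5111, -0.0882, 0.034], [0.6081, -0.0922, 0.034]] [[0.5026, -0.2831, 0.034], [0.5126, -0.0764, 0.034], [0.5981, -0.2909, 0.034]]
roof z=.09 [[0.5284, 0.1043, 0.09], [0.6684, 0.1166, 0.09]] z.078 [[0.5322, 0.1045, 0.078], [0.678, 0.1177, 0.078]]
tips .022 [[0.5238, 0.0703, 0.022], [0.6743, 0.0824, 0.022]]
top [[0.5989, -0.293, 0.034], [0.6072, -0.095, 0.034], [0.5081, -0.0902, 0.034], [0.4982, -0.2856, 0.034]]
top roof [[0.666, 0.1141, 0.09], [0.5246, 0.0992, 0.09], [0.5092, 0.3298, 0.09], [0.6511, 0.3415, 0.09]]
```

View pics/crop2.png

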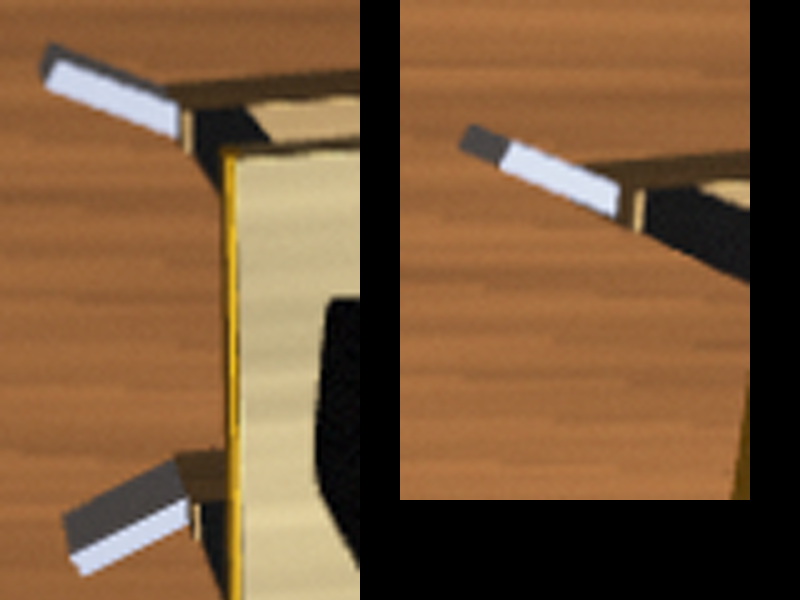

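```bash
python3 - <<'E'
from h import *
import pickle
V=pickle.load(open("V.pkl","rb"));i0,i1=V[0][0],V[1][0];s=.64
f=lambda a:np.array(a)*s
ax=lambda p:((p[1]-p[0])/np.linalg.norm(p[1]-p[0])).round(4)
print("roof near edge",ax(at_z(i0,f([(508,322),(799,297)]),.09)))
print("rail top",ax(at_z(i0,f([(500,305),(738,286)]),.03)),"rail foot",ax(at_z(i0,f([(486,304),(738,284)]),0)))
c0=lambda a:np.array(a)/5+[278,176]
P=at_z(i0,c0([(180,138),(187,498),(45,90),(72,550)]),.022);print("lead inner",P.round(4).tolist(),np.linalg.norm(P[0]-P[1]),np.linalg.norm(P[2]-P[3]), P[:2].mean(0).round(4),P[2:].mean(0).round(4))
print("far inner foot",at_z(i0,c0([(175,460),(62,515)]),0).round(4))
c1=lambda a:(np.array(a)-[400,0])/5+[400,160]
print("near v1 lead inner",at_z(i1,c1([(617,217),(500,167)]),.022).round(4), "tri",tri([i0,i1],[c0((180,138)),c1((617,217))]))
# tray edges, line directions
print("tray near rim",ax(at_z(i1,f([(233,269),(477,280)]),.034)),"rear",ax(at_z(i0,f([(27,271),(42,376)]),.034)))
print("nose top inner/outer at w1",at_z(i1,f([(477,280),(467,390)]),.034).round(4))
tl=np.array(np.array([-.08,.997,0]));print(telemetry.current_time_s())
# tilted IK probe, push dir d, angle below horizontal
d=np.array([-.08,.997,0])
for deg in (20,25,30,35,40):
  a=np.radians(deg);z=d*np.cos(a)+np.array([0,0,-np.sin(a)])
  for sg in(1,-1):
    r=[]
    for yy in (0,.06,.12,.16):
      p=np.array([.597,.105,.02])+d*(yy-.02)-z*.011
      q=inverse_kinematics(p,quat(z,sg*np.array([1,.08,0])));r.append(None if q is None else q.round(2).tolist())
    print(deg,sg,r[0],r[-1],[x is not None for x in r])
E
```

```text
roof near edge [-0.0857  0.9963  0.    ]
rail top [-0.0821  0.9966  0.    ] rail foot [-0.0819  0.9966  0.    ]
lead inner [[0.5466, 0.1065, 0.022], [0.6551, 0.1147, 0.022], [0.5334, 0.0701, 0.022], [0.6721, 0.0822, 0.022]] 0.1087361669867543 0.13916648744816046 [0.6008 0.1106 0.022 ] [0.6027 0.0762 0.022 ]
far inner foot [[0.6554 0.1154 0.    ]
 [0.6742 0.0818 0.    ]]
near v1 lead inner [[0.5467 0.1057 0.022 ]
 [0.5326 0.07   0.022 ]] tri (array([0.54714227, 0.10680651, 0.02047641]), np.float64(3.512352242120671e-05))
tray near rim [0.0452 0.999  0.    ] rear [ 0.9966 -0.0819  0.    ]
nose top inner/outer at w1 [[ 0.5111 -0.0882  0.034 ]
 [ 0.6081 -0.0922  0.034 ]]
3.4167
20 1 [-0.31, 0.99, 0.13, 1.51, 1.05, 0.69] [-0.07, 0.85, -0.16, 0.96, 1.19, 1.15] [True, True, True, True]
20 -1 [-0.31, 0.99, 0.13, 1.51, 1.05, -2.45] [-0.07, 0.85, -0.16, 0.96, 1.19, -1.99] [True, True, True, True]
25 1 [-0.3, 0.92, 0.07, 1.39, 1.0, 0.81] [-0.05, 0.79, -0.19, 0.87, 1.12, 1.26] [True, True, True, True]
25 -1 [-0.3, 0.92, 0.07, 1.39, 1.0, -2.33] [-0.05, 0.79, -0.19, 0.87, 1.12, -1.88] [True, True, True, True]
30 1 [-0.28, 0.86, 0.02, 1.29, 0.94, 0.92] [-0.03, 0.74, -0.22, 0.81, 1.04, 1.35] [True, True, True, True]
30 -1 [-0.28, 0.86, 0.02, 1.29, 0.94, -2.22] [-0.03, 0.74, -0.22, 0.81, 1.04, -1.79] [True, True, True, True]
35 1 [-0.26, 0.8, -0.02, 1.2, 0.88, 1.02] [-0.01, 0.69, -0.23, 0.77, 0.95, 1.42] [True, True, True, True]
35 -1 [-0.26, 0.8, -0.02, 1.2, 0.88, -2.13] [-0.01, 0.69, -0.23, 0.77, 0.95, -1.73] [True, True, True, True]
40 1 [-0.24, 0.75, -0.05, 1.13, 0.82, 1.1] [0.02, 0.65, -0.24, 0.75, 0.87, 1.47] [True, True, True, True]
40 -1 [-0.24, 0.75, -0.05, 1.13, 0.82, -2.04] [0.02, 0.65, -0.24, 0.75, 0.87, -1.67] [True, True, True, True]
```

Measured geometry:
- **Lane:** axis is (-0.083, 0.9965), mouth centre (0.600, 0.1105), so the rack centre is (0.5905, 0.225). The roof edge measures 140 mm long at z of about 0.085–0.09, and the lead-in triangulates to z = 0.020; both fit the text.
- **Tray:** rim triangulates to z of about 0.031–0.035, yaw axis (0.046, 0.999), rear edge centre (0.550, -0.288).

Plan: grip the rear wall, drag the tray into line and part way in, then push it home with the tool tilted.

```bash
python3 - <<'E'
from h import *
t=np.array([.046,.999,0]);t/=np.linalg.norm(t);d=np.array([-.083,.9965,0]);d/=np.linalg.norm(d)
C=np.array([.5905,.225,0]);rear=np.array([.550,-.288,0])
p=rear-.0165*t
Q=quat((0,0,-1),t)
bot.goto(p+[0,0,.10],Q);hit=bot.move_l(p+[0,0,.024],max_speed=.08,contact_N=8);print("down hit",hit,telemetry.current_position())
if not hit:
    bot.close(30);print("w",telemetry.current_grip_width(),telemetry.current_grasp_force(),telemetry.current_ft_force().round(1))
    w=C-.36*d;w[2]=.024
    print(bot.move_l(w,rot=quat((0,0,-1),d),max_speed=.08,contact_N=20),telemetry.current_position().round(4),telemetry.current_grip_width(),telemetry.current_ft_force().round(1))
i=cams.camera_info("wrist");im=cams.read_camera("wrist")
import pickle;pickle.dump((i,im),open("V2.pkl","wb"));cv2.imwrite("pics/w2.png",cv2.resize(im[:,:,::-1],(800,600),interpolation=cv2.INTER_CUBIC));print(telemetry.current_time_s())
t=cams.read_camera("top");cv2.imwrite("pics/t2.png",cv2.resize(t[100:260,140:400,::-1],None,fx=3,fy=3,interpolation=cv2.INTER_CUBIC))
E
```

```text
down hit False [ 0.54956458 -0.30466711  0.02449082]
w 0.00723600777447495 30.438810288906097 [0.5 5.8 5.9]
False [ 0.6206 -0.1349  0.0245] 0.007177827520111739 [-1.8 -5.   4.7]
8.6
```

View pics/w2.png

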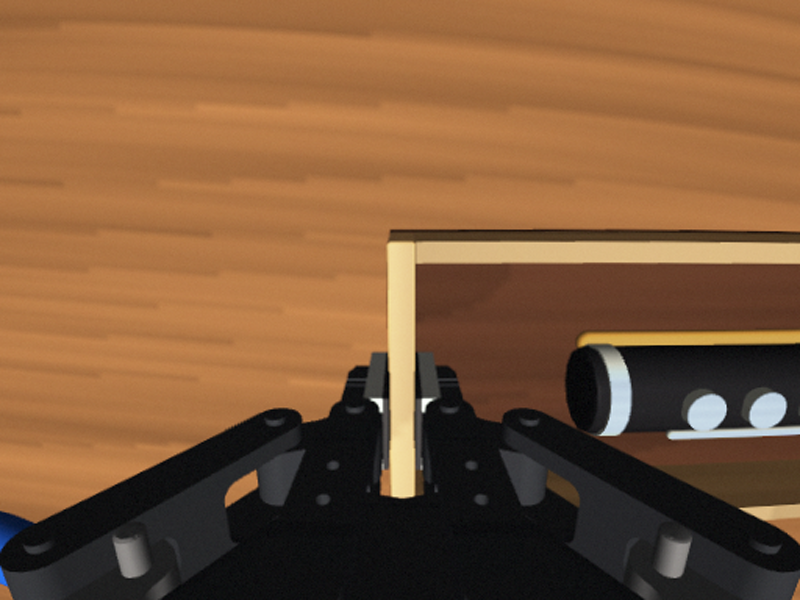

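The tray is gripped at its rear wall, image (400,370), and the clarinet lies in its cradle. I'll check the tray's yaw and lateral offset from the near rim edge, (390,241) to (799,243), and a top-view crop.

```bash
python3 - <<'E'
from h import *
import pickle
i,im=pickle.load(open("V2.pkl","rb"))
g=im.astype(int)
for X in (260,300,350,400,450,500): print(X,[tuple(g[y,X]) for y in range(147,160)][::1] if X in(300,500) else '')
P=at_z(i,np.array([(390,241),(799,242)])*.64,.034)
d=np.array([-.083,.9965]);d/=np.linalg.norm(d);n=np.array([d[1],-d[0]])
C=np.array([.5905,.225])
v=P[1]-P[0];print(P.round(4),(v/np.linalg.norm(v)).round(4),"lat",(P[:,:2]-C)@n)
E
```

```text
260 
300 [(np.int64(38), np.int64(25), np.int64(19)), (np.int64(60), np.int64(40), np.int64(24)), (np.int64(77), np.int64(56), np.int64(34)), (np.int64(80), np.int64(60), np.int64(37)), (np.int64(79), np.int64(59), np.int64(35)), (np.int64(80), np.int64(59), np.int64(36)), (np.int64(76), np.int64(54), np.int64(34)), (np.int64(139), np.int64(110), np.int64(73)), (np.int64(216), np.int64(183), np.int64(129)), (np.int64(219), np.int64(186), np.int64(130)), (np.int64(218), np.int64(186), np.int64(130)), (np.int64(218), np.int64(183), np.int64(129)), (np.int64(215), np.int64(184), np.int64(128))]
350 
400 
450 
500 [(np.int64(181), np.int64(122), np.int64(71)), (np.int64(50), np.int64(32), np.int64(17)), (np.int64(55), np.int64(38), np.int64(24)), (np.int64(81), np.int64(60), np.int64(35)), (np.int64(80), np.int64(56), np.int64(32)), (np.int64(84), np.int64(63), np.int64(39)), (np.int64(81), np.int64(59), np.int64(37)), (np.int64(78), np.int64(59), np.int64(36)), (np.int64(147), np.int64(118), np.int64(78)), (np.int64(220), np.int64(187), np.int64(132)), (np.int64(222), np.int64(188), np.int64(134)), (np.int64(220), np.int64(187), np.int64(133)), (np.int64(221), np.int64(188), np.int64(134))]
[[ 0.5721 -0.1421  0.034 ]
 [ 0.5617 -0.025   0.034 ]] [-0.0882  0.9961  0.    ] lat [-0.04886083 -0.0494725 ]
```

View pics/t2.png

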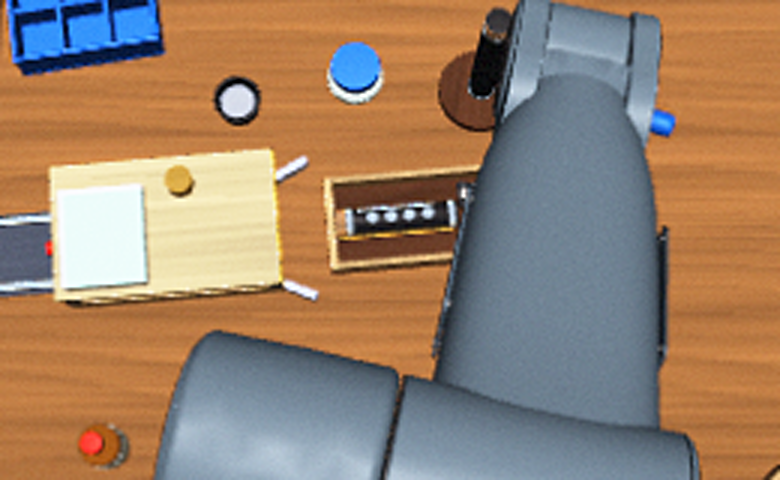

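The tray is centred on the lane line to within 1 mm and its yaw is within 0.005 rad of the lane axis. The top crop shows its nose at (328,225), squarely before the lead-ins. Sliding it in now.

```bash
python3 - <<'E'
from h import *
d=np.array([-.083,.9965,0]);d/=np.linalg.norm(d);C=np.array([.5905,.225,0])
p0=telemetry.current_position();
for s in (-.25,-.18):
    w=C+s*d;w[2]=p0[2]
    h=bot.move_l(w,max_speed=.06,contact_N=15);p=telemetry.current_position();f=telemetry.current_ft_force()
    print(h,((p-C)@d).round(4),f.round(1),telemetry.current_grip_width())
    if h:break
i=cams.camera_info("wrist");im=cams.read_camera("wrist")
cv2.imwrite("pics/w3.png",cv2.resize(im[:,:,::-1],(800,600),interpolation=cv2.INTER_CUBIC));print(telemetry.current_time_s())
E
```

```text
False -0.25 [ 1.2 -3.5  3.3] 0.007297730647726369
False -0.1799 [ 0.6 -1.8  3. ] 0.007687986727039902
12.0
```

View pics/w3.png

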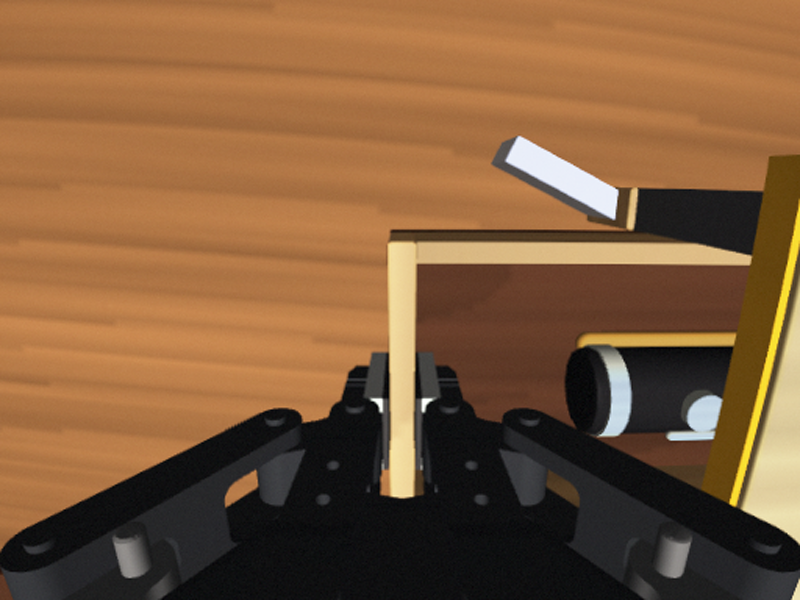

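```bash
python3 - <<'E'
from h import *
i=cams.camera_info("wrist");d=np.array([-.083,.9965,0]);d/=np.linalg.norm(d);C=np.array([.5905,.225,0])
for n,p,z in [("wall out",(388,300),.034),("wall in",(416,300),.034),("clar rear left",(566,390),.026),("clar rear ring top",(602,345),.03),("roof lower",(735,330),.078),("roof top",(768,330),.09)]:
    print(n,((at_z(i,np.array(p)*.64,z)[0]-C)@d).round(4))
print((telemetry.current_position()-C)@d)
E
```

```text
wall out -0.1838
wall in -0.1758
clar rear left -0.1268
clar rear ring top -0.1189
roof lower -0.1165
roof top -0.1206
-0.17985318760796795
```

```bash
python3 - <<'E'
from h import *
d=np.array([-.083,.9965,0]);d/=np.linalg.norm(d);C=np.array([.5905,.225,0]);U=np.array([0,0,1.])
p=telemetry.current_position()
bot.move_l(p-.010*d,max_speed=.04);bot.let_go();print("open",telemetry.current_ft_force().round(1))
i0=cams.camera_info("wrist")
p=telemetry.current_position();print(bot.move_l(p+.12*U,max_speed=.12,contact_N=10))
im=cams.read_camera("wrist");cv2.imwrite("pics/w4.png",cv2.resize(im[:,:,::-1],(640,480)))
bot.close(20)
a=np.radians(28);z=d*np.cos(a)-U*np.sin(a);Q=quat(z,np.array([d[1],-d[0],0]))
tip=lambda s,h:C+s*d+h*U-z*bot.nose_length
bot.goto(tip(-.27,.13),Q);print(telemetry.current_position(),telemetry.current_joints().round(2))
print("down",bot.move_l(tip(-.235,.017),max_speed=.1,contact_N=8),telemetry.current_ft_force().round(1),telemetry.current_time_s())
t=cams.read_camera("scene");cv2.imwrite("pics/s4.png",cv2.resize(t[120:330,120:400,::-1],None,fx=2.8,fy=2.8,interpolation=cv2.INTER_CUBIC))
E
```

```text
open [ 1.1 -2.  -0.4]
False
[ 0.61358076 -0.05426928  0.13442898] [-0.46  0.9   0.38  1.82  0.86  0.66]
down False [-0.7  0.5  0.1] 17.2667
```

View pics/s4.png

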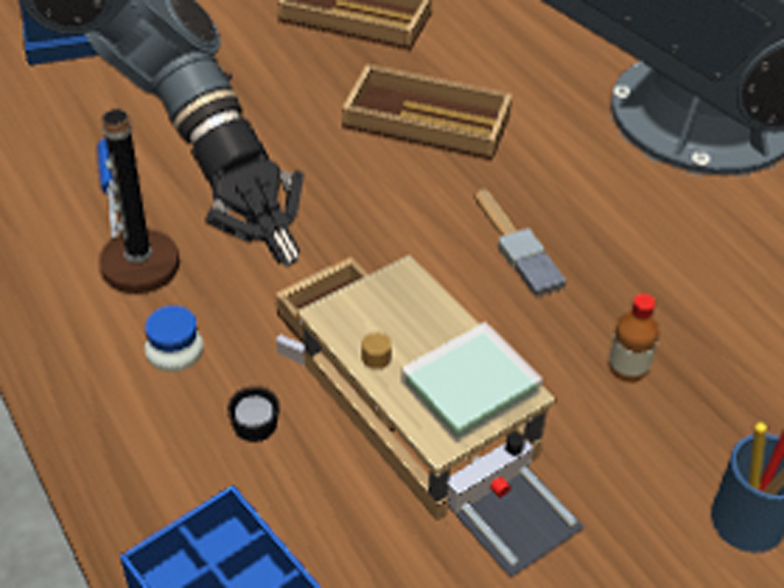

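The scene view shows the tray in the lane with its rear protruding, and the closed fingers lined up behind it. The red pin tail is at (501,487). Now pushing with a force guard.

```bash
python3 - <<'E'
from h import *
d=np.array([-.083,.9965,0]);d/=np.linalg.norm(d);C=np.array([.5905,.225,0]);U=np.array([0,0,1.])
a=np.radians(28);z=d*np.cos(a)-U*np.sin(a)
tip=lambda s,h:C+s*d+h*U-z*bot.nose_length
S=lambda:((telemetry.current_position()+z*bot.nose_length-C)@d)
for s,v,N in [(-.16,.04,10),(-.118,.03,10),(-.066,.012,10)]:
    h=bot.move_l(tip(s,.017),max_speed=v,contact_N=N);print(h,S().round(4),telemetry.current_ft_force().round(1),telemetry.current_time_s())
    if h:break
bot.sleep(.2);print(S().round(4),telemetry.current_ft_force().round(1))
t=cams.read_camera("scene");cv2.imwrite("pics/s5.png",cv2.resize(t[190:330,220:350,::-1],None,fx=4,fy=4,interpolation=cv2.INTER_CUBIC))
E
```

```text
False -0.1601 [ 0.1 -2.6  0.2] 19.3417
False -0.118 [ 0.  -1.9 -0.4] 20.8917
True -0.1033 [-1.  -4.7  3.8] 22.6583
-0.1034 [-0.5 -4.   2.9]
```

View pics/s5.png

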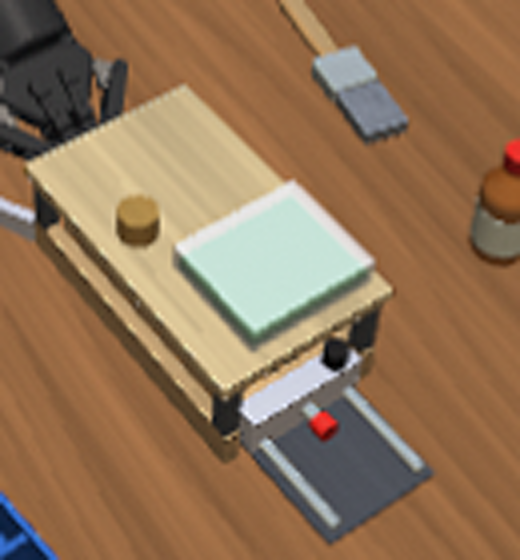

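```bash
python3 - <<'E'
from h import *
d=np.array([-.083,.9965,0]);d/=np.linalg.norm(d);C=np.array([.5905,.225,0])
def red(im,i):
    h=im.astype(int);m=(h[...,0]>130)&(h[...,1]<70)&(h[...,2]<70);
    y,x=np.nonzero(m[270:320,280:320]);w=h[y+270,x+280,0];c=np.array([(x*w).sum()/w.sum()+280,(y*w).sum()/w.sum()+270]);return c,len(x),(at_z(i,c,.02)[0]-C)@d
i=cams.camera_info("scene")
a=cv2.imread("pics/scene0.png")[:,:,::-1];a=cv2.resize(a,(512,384),interpolation=cv2.INTER_AREA)
print(red(a,i));print(red(cams.read_camera("scene"),i),telemetry.current_time_s())
E
```

```text
(array([297.76320166, 292.48045738]), 25, np.float64(0.1248141565803682))
(array([300.4039666 , 295.21106472]), 22, np.float64(0.13544612288561644)) 22.9583
```

The pin tail has moved 10.6 mm, so the pin is fully in and the tray is against the bar. The stop was felt at about 10 N, well below the 40 N slip. Backing off, then checking that it stays.

```bash
python3 - <<'E'
from h import *
d=np.array([-.083,.9965,0]);d/=np.linalg.norm(d);C=np.array([.5905,.225,0])
p=telemetry.current_position();bot.move_l(p-.09*d,max_speed=.06);bot.move_l(p-.11*d+[0,0,.12],max_speed=.12);bot.sleep(.5)
im=cams.read_camera("scene");i=cams.camera_info("scene");h=im.astype(int);m=(h[...,0]>130)&(h[...,1]<70)&(h[...,2]<70)
y,x=np.nonzero(m[270:320,280:320]);w=h[y+270,x+280,0];c=np.array([(x*w).sum()/w.sum()+280,(y*w).sum()/w.sum()+270])
print(c,(at_z(i,c,.02)[0]-C)@d,telemetry.current_ft_force().round(1),telemetry.current_time_s())
bot.hand_in()
E
```

```text
[300.40429564 295.20993893] 0.13544392211101158 [ 0.6  1.  -0.6] 26.325
the job is handed in; nothing more can be done
```

The job is handed in at 26.3 s: the clarinet tray is home under the roof, and the stop pin measured about 10 mm in and stayed there after the arm backed off. The stop was felt at about 10 N; I did not look at the clarinet again after releasing the tray.

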